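# Stow the colour-coded reagent bottles in the travel rack

### The job

Make the test reagents safe for the drive: slide the clear hold-down gate of the travel rack fully back, away from you, stand the three reagent bottles whose cap and label band are red, green and blue each in the holder of its own colour, right down on its floor, and then slide the gate fully forward over them again. Leave the bottle with the white cap and the small one with the blue cap but an orange band standing where they are, and let no bottle tip over.

Things in the scene. Friction and masses are not known exactly. Their poses are not given: they have to be found in the camera images.
- red_bottle: White reagent dropper bottle with red cap and red label band, 25 mm across, 52 mm tall (body up to 37 mm, cap above it 19 mm across). Round, so its yaw does not matter. Origin: centre of its underside; z up through the cap. Stands on the blue board; about 30 g.
- green_bottle: White reagent dropper bottle with green cap and green label band, 29 mm across, 58 mm tall (body up to 42 mm, cap above it 22 mm across). Round, so its yaw does not matter. Origin: centre of its underside; z up through the cap. Stands on the blue board; about 30 g.
- blue_bottle: White reagent dropper bottle with blue cap and blue label band, 29 mm across, 58 mm tall (body up to 42 mm, cap above it 22 mm across). Round, so its yaw does not matter. Origin: centre of its underside; z up through the cap. Stands on the blue board; about 30 g.
- white_bottle: White reagent dropper bottle with white cap and grey label band, the largest: 33 mm across, 67 mm tall. Not to be stowed: it stays where it stands. Round, so its yaw does not matter. Origin: centre of its underside; z up through the cap. Stands on the blue board; about 30 g.
- orange_bottle: White reagent dropper bottle with blue cap and ORANGE label band, smaller than the blue-banded one: 25 mm across, 52 mm tall. Not to be stowed: it stays where it stands. Round, so its yaw does not matter. Origin: centre of its underside; z up through the cap. Stands on the blue board; about 30 g.
- red_socket: Round red cup-like holder fixed in the rack, 24 mm high, 53 mm wide at the rim; inside it tapers from 46 mm at the rim to 38 mm at the floor. Origin: centre of its underside, z up; its floor lies 12 mm and its rim 24 mm above that. Three holders in one row, 64 mm apart, in any order; the outer ones have 42 mm from centre to the rack's cheeks, so open the fingers little there.
- green_socket: Round green cup-like holder fixed in the rack, 24 mm high, 53 mm wide at the rim; inside it tapers from 46 mm at the rim to 38 mm at the floor. Origin: centre of its underside, z up; its floor lies 6 mm and its rim 24 mm above that. Three holders in one row, 64 mm apart, in any order; the outer ones have 42 mm from centre to the rack's cheeks, so open the fingers little there.
- blue_socket: Round blue cup-like holder fixed in the rack, 24 mm high, 53 mm wide at the rim; inside it tapers from 46 mm at the rim to 38 mm at the floor. Origin: centre of its underside, z up; its floor lies 6 mm and its rim 24 mm above that. Three holders in one row, 64 mm apart, in any order; the outer ones have 42 mm from centre to the rack's cheeks, so open the fingers little there.
- gate (a joint): Clear plate 45 x 218 x 4 mm sliding in the rack's two metal cheeks above the holders. 0 = closed, forward, over the holders; 0.055 m = open, back at its stop, away from the robot. Moves with 2 N, stays where left. Its top is 72 mm, the cheeks' top 80 mm above the holders' origins; closed it clears the caps of seated bottles by 4 mm, so a bottle not fully down jams it.
- gate_grip (a point): Point in the black upright grip bar on the gate; pinch it from above across its 10 mm thickness. Bar 50 mm long along the row of holders; this point is 10 mm above the plate and 8 mm below the bar's top. Its x axis is the way the gate opens, y runs along the row, z up. It lies 15 mm behind the row's middle with the gate closed, 70 mm behind with it open.

How it is judged (in metres and radians):
On the way, in this order (a step that is already met when the one before it is completed fails the run):
1. the gate is slid fully back (value of joint gate above 0.048 m), for 0.2 s.
2. with the gate open, the red, green and blue bottles stand on the floors of the holders of their own colours (horizontal distance between red_bottle and red_socket below 0.01 m and z of red_bottle in the frame of red_socket below 0.016 m and angle between each of red_bottle, green_bottle, blue_bottle's own z axis and vertical below 0.2 rad and horizontal distance between green_bottle and green_socket below 0.01 m and z of green_bottle in the frame of green_socket below 0.01 m and horizontal distance between blue_bottle and blue_socket below 0.01 m and z of blue_bottle in the frame of blue_socket below 0.01 m and value of joint gate above 0.03 m), for 0.2 s.
At the end, for the whole second after the job is handed in: Red, green and blue bottle upright (0.2 rad) and still in the holder of their own colour, within 10 mm of its centre, at most 4 mm above its floor; gate closed to within 6 mm; white-capped and orange-banded bottle upright within 30 mm of where they stood (horizontal distance between red_bottle and red_socket below 0.01 m and z of red_bottle in the frame of red_socket below 0.016 m and angle between each of red_bottle, green_bottle, blue_bottle, white_bottle, orange_bottle's own z axis and vertical below 0.2 rad and horizontal distance between green_bottle and green_socket below 0.01 m and z of green_bottle in the frame of green_socket below 0.01 m and horizontal distance between blue_bottle and blue_socket below 0.01 m and z of blue_bottle in the frame of blue_socket below 0.01 m and linear speed of each of red_bottle, green_bottle, blue_bottle below 0.02 m/s and distance of each of white_bottle, orange_bottle from where it was at the start of the episode below 0.03 m and value of joint gate below 0.006 m); the robot touches nothing.
It fails at once if a reagent bottle is laid or knocked over (tilted more than 50 degrees) (angle between any of red_bottle, green_bottle, blue_bottle, white_bottle, orange_bottle's own z axis and vertical above 0.87 rad).
It also fails if it takes over 99 s, if anything falls off the work surface, if the arm or the gripper's body presses on something with over 40 N, if the wrist force passes 120 N, or if a joint passes its speed limit or range.

### The arm

A 6-joint arm with a two-finger parallel gripper is mounted at the origin on a cart in front of the work surface, level with it; the furniture and walls round the work are solid. World frame = base frame: x ahead of the robot, y to its left, z up, the work surface at z = 0. Lengths are in m, angles in degrees, forces in N, time in s.
With the tool pointing down it reaches from about 0.25 to 0.725 m from the base axis. Payload 4 kg.
Tool frame: the origin (TCP) lies midway between the tips of the shut fingers; the grasp point (between the pads) lies 19 mm behind it; z points along the fingers, y is the line along which they close (so a half turn about z gives the same grasp; the last joint's range is limited). The gripper opens to 85 mm and grips with 20 to 120 N. Pads are 22 mm wide; open, the fingers measure 114 mm over their backs; the gripper's body (76 mm by 85 mm) begins 54 mm behind the grasp point. The pads swing forward as they close: fully open they stand 13 mm farther back than shut.
Start: joints at [-68.812, 13.785, 0.286, 76.501, 0, 90], TCP at [0.181, -0.466, 0.231] pointing down, gripper open.
Joint ranges: [-155.79, 155.79], [-60.16, 107.12], [-62.33, 73.08], [-114, 123.19], [-81.49, 82.49], [-180, 180]. Speed limits (degrees/s): [159.86, 159.86, 180, 180, 180, 180].

### API

Orientations are given as [roll, pitch, yaw] about the fixed x, y, z axes, in that order (R = Rz(yaw) Ry(pitch) Rx(roll)).
In Python, from cell import ctrl, capture, camera_params, sign_off gives the robot as it stands.
- The arm moves only by the tool servo_tool, never from a script. Its argument "steps" is a list of rows, each a list of 7 numbers: the shift along the world's x, y, z in units of 60 cm (1.0 is 60 cm), then the turn, a rotation vector about the world's x, y, z in units of 45 degrees (1.0 is 45 degrees), then the closure, from -1 (fully open) to 1 (shut), so that 0 is half open. In form: [[tx, ty, tz, ax, ay, az, jaw], ...]. A call has 1 to 12 rows; each row is the pose to reach, as a shift and turn from the pose commanded when the call began; what a row does not reach only later rows make up. A row lasts 1/8 s, in which the tool goes at most 62.5 mm and 10.7 degrees, less where a joint would pass 70% of its speed; a pose out of reach is approached as far as the arm can. A call with a number of a shift or a turn outside -1 to 1 is refused whole. A call with a gripper value outside its range is refused whole. The fingers move at their own pace and stop on an object; "squeeze" is the grip in N (left out, the last holds). Time passes only in rows, so rows that repeat a pose let the fingers close. It gives the time, the measured TCP pose, the force, the opening and the grip force at its end, in the units of the state.
- ctrl.read_state(): the state, without advancing time (a new reading comes with each control period).
- capture(name): name is "side" or "top"; returns the picture (420x560x3 uint8, blue, green, red); there is no depth.
- camera_params(name): a dict with "mtx" (3x3 intrinsics, pixels), "R" (3x3) and "t" (3): a world point X has camera coordinates R X + t. Camera axes: x right, y down, z forward; pixel columns grow to the right and rows downward; lengths in m; the calibration is good to about 2 mm. A picture is of the moment at which its call begins. camera_params takes no time and is no camera call.
- sign_off(): hands the job in; it is judged then, once.
The state is a dict: "clock": time; "q": joint angles; "joint_vel": joint speeds; "effort": joint torques, N m; "position": TCP position; "tool_rot": TCP orientation; "ft_force": force on the tool from outside, world axes, zero at the start; "moment": the same for the moment, N m; "grip_width": opening from 0.0 (shut) to 1.0 (fully open); "finger_force": force on a finger pad.
Only numpy, scipy, OpenCV 4.12 (cv2) and the standard library are available. Lean on these libraries where they do the work, as an engineer would, in place of code of your own. Each camera call takes 0.05 s, during which the arm holds its last target. There are 200 camera calls.

## Working session

There is one attempt and no reset: what is moved stays moved. The work goes in short steps, Python scripts to look and compute and a tool call to move; the robot and the scene stay as the last step left them, time stands still between calls to the robot, and variables do not carry over. Pictures are saved under pics/ and viewed, at most 14 in all, crops included, and the job is handed in when it is done.

Besides the shell and the picture viewer there is one more tool, called after "Emit:" by a JSON object that holds its "op" and its "data". servo_tool: Moves the arm, as the interface text tells. Its arguments: {"type":"object","properties":{"steps":{"type":"array","items":{"type":"array","items":{"type":"number","minimum":-1,"maximum":1}}},"squeeze":{"type":"number"}},"required":["steps"]}

```bash
mkdir -p pics
python3 - <<'E'
from cell import *
import cv2
for n in("top","side"):
    cv2.imwrite(f"pics/{n}0.png",capture(n)); p=camera_params(n)
    print(n,p["mtx"].tolist(),(-p["R"].T@p["t"]).round(3),p["R"].round(3).tolist())
print(ctrl.read_state())
E
```

```text
top [[462.601755394157, 0.0, 276.38659401565434], [0.0, 462.601755394157, 202.3165496252383], [0.0, 0.0, 1.0]] [ 0.311 -0.111  0.92 ] [[-0.018, -1.0, -0.003], [-0.984, 0.018, -0.18], [0.18, -0.0, -0.984]]
side [[541.6780111820277, 0.0, 273.43054486381595], [0.0, 541.6780111820277, 207.39776328295238], [0.0, 0.0, 1.0]] [0.186 0.835 0.565] [[-0.957, -0.289, 0.015], [-0.14, 0.416, -0.898], [0.253, -0.862, -0.439]]
{'clock': 0.1, 'q': array([-6.88110789e+01,  1.38275052e+01,  2.21523497e-01,  7.65001705e+01,
       -1.00549249e-03,  8.99988254e+01]), 'joint_vel': array([ 0.02803385, -0.15730588,  0.05077665, -0.1319848 ,  0.07090884,
        0.09103527]), 'effort': array([ 2.13883730e-03, -3.73137188e+01,  2.53010452e+01,  1.08580964e-02,
       -1.24617671e-06,  8.80696945e-06]), 'position': array([ 0.18051695, -0.46568228,  0.23050585]), 'tool_rot': array([-1.79893848e+02,  1.00331460e-03,  2.11900976e+01]), 'ft_force': array([-1.58446041,  0.83194162,  0.27857471]), 'moment': array([ 0.08786006,  0.02913486, -0.00824012]), 'finger_force': 0.0, 'grip_width': 0.994666321316612}
```

View pics/top0.png

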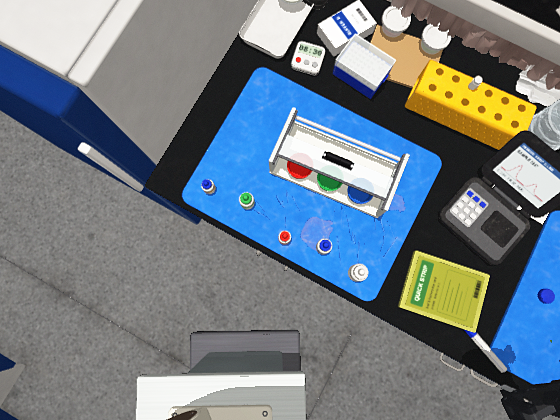

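View pics/side0.png

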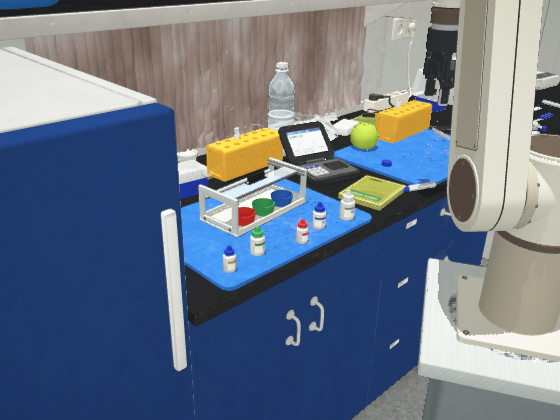

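The top picture shows the caps at orange-band (207,185), green (246,200), red (285,237), blue (324,245) and white (360,271). The holders are red (300,168), green (329,182) and blue (360,193), and the grip bar is at (338,160). I'll zoom in and measure.

```bash
cat > h.py <<'E'
import numpy as np, cv2
from cell import *
def ray(n,u,v,z):
    p=camera_params(n);R=np.array(p["R"]);c=-R.T@np.array(p["t"])
    d=R.T@np.linalg.inv(p["mtx"])@[u,v,1]; return c+d*(z-c[2])/d[2]
def proj(n,X):
    p=camera_params(n);x=np.array(p["mtx"])@(np.array(p["R"])@X+p["t"]);return x[:2]/x[2]
def tri(a,b): # pixel in top, side -> 3D
    P=[np.array(camera_params(n)["mtx"])@np.c_[camera_params(n)["R"],camera_params(n)["t"]] for n in("top","side")]
    X=cv2.triangulatePoints(*P,np.array(a,float),np.array(b,float))[:,0];return X[:3]/X[3]
def blob(im,u,v,col,r=12):
    hsv=cv2.cvtColor(im,cv2.COLOR_BGR2HSV).astype(int)
    h,s,val=hsv[...,0],hsv[...,1],hsv[...,2]
    m={"red":((h<8)|(h>172))&(s>130),"green":(h>45)&(h<85)&(s>110),"blue":(h>112)&(h<130)&(s>130),"black":val<60}[col]
    w=np.zeros_like(m);w[v-r:v+r+1,u-r:u+r+1]=1;m=m&w
    y,x=np.nonzero(m);return x.mean(),y.mean(),len(x)
E
python3 - <<'E'
from h import *
t=cv2.imread("pics/top0.png");s=cv2.imread("pics/side0.png")
a=cv2.resize(t[95:290,185:425],None,fx=3.3,fy=3,interpolation=3)
cv2.imwrite("pics/tz.png",cv2.resize(t[95:290,185:425],None,fx=3,fy=3,interpolation=3))
cv2.imwrite("pics/sz.png",cv2.resize(s[150:285,180:370],None,fx=4,fy=4,interpolation=3))
for n,u,v,c,z in [("orange",207,185,"blue",.052),("green",246,200,"green",.058),("red",285,237,"red",.052),("blue",324,245,"blue",.058)]:
    b=blob(t,u,v,c,9);print(n,np.round(b,1),ray("top",b[0],b[1],z-.004).round(4))
print("white",ray("top",360,271,.063).round(3))
b=blob(t,338,160,"black",18);print("bar",b,ray("top",b[0],b[1],.085).round(4))
E
```

```text
orange [206.2 183.7  72. ] [0.5097 0.0235 0.048 ]
green [245.4 197.9  98. ] [ 0.4791 -0.0525  0.054 ]
red [284.4 235.8  77. ] [ 0.4059 -0.1255  0.048 ]
blue [324.8 245.  100. ] [ 0.3867 -0.2006  0.054 ]
white [ 0.337 -0.262  0.063]
bar (np.float64(337.6205357142857), np.float64(159.79464285714286), 224) [ 0.5423 -0.2272  0.085 ]
```

View pics/tz.png

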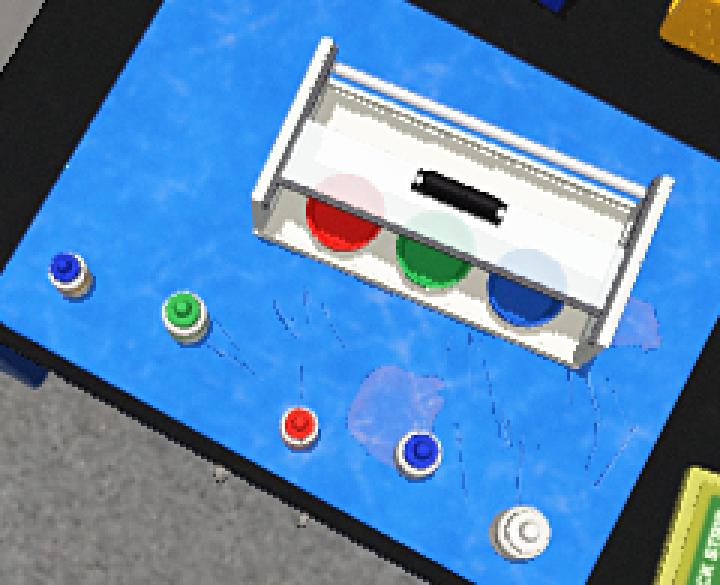

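View pics/sz.png

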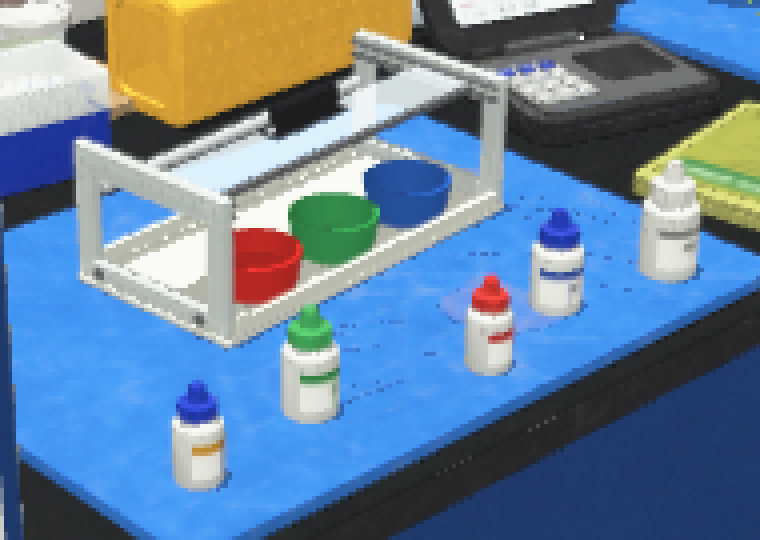

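Both crops confirm which bottle is which. The orange-banded one is leftmost; the blue-banded one stands between red and white. In the top crop the holder rims are centred near red (346,211), green (435,251) and blue (527,288). Next I'll work out the rack frame and its height.

Run:
```python
from h import *
T=lambda x,y:((x+.5)/3+184.5,(y+.5)/3+94.5); S=lambda x,y:((x+.5)/4+179.5,(y+.5)/4+149.5)
for n,a,b in [("g",(435,251),(334,215)),("b",(527,288),(408,177)),("r",(346,211),(260,250))]:
    print(n,tri(T(*a),S(*b)).round(4),ray("top",*T(*a),.03).round(4))
s=cv2.imread("pics/side0.png")
b=blob(s,180+76,150+26,"black",12);print("bar side",b)
print("bar",tri((337.6,159.8),b[:2]).round(4))
# bottle board height: cap blobs in both
t=cv2.imread("pics/top0.png")
for n,u,v,u2,v2,c in [("green",246,200,257,232,"green"),("red",285,237,302,224,"red"),("blue",324,245,319,208,"blue"),("or",207,185,229,251,"blue")]:
    a=blob(t,u,v,c,9);q=blob(s,u2,v2,c,7);print(n,tri(a[:2],q[:2]).round(4))
```

```text
g [ 0.519  -0.2168  0.0361] [ 0.52   -0.2176  0.03  ]
b [ 0.4925 -0.2753  0.0383] [ 0.494  -0.2768  0.03  ]
r [ 0.5446 -0.1597  0.0374] [ 0.5483 -0.1598  0.03  ]
bar side (np.float64(255.3027027027027), np.float64(175.28108108108108), 185)
bar [ 0.5398 -0.2251  0.0985]
green [ 0.4792 -0.0525  0.0544]
red [ 0.406  -0.1254  0.0489]
blue [ 0.3867 -0.2006  0.0542]
or [0.5095 0.0233 0.049 ]
```

Emit:
{"op": "servo_tool", "data": {"steps": [[0.6,0.4,0,0,0,0.99,0.06],[0.6,0.4,0,0,0,0.99,0.06],[0.6,0.4,0,0,0,0.99,0.06],[0.6,0.4,0,0,0,0.99,0.06],[0.6,0.4,0,0,0,0.99,0.06],[0.6,0.4,0,0,0,0.99,0.06],[0.6,0.4,0,0,0,0.99,0.06],[0.6,0.4,0,0,0,0.99,0.06],[0.6,0.4,-0.17,0,0,0.99,0.06],[0.6,0.4,-0.17,0,0,0.99,0.06],[0.6,0.4,-0.17,0,0,0.99,0.06]], "squeeze": 30}}

```text
clock: 1.48
position: [0.5367, -0.2256, 0.1255]
tool_rot: [-179.4, 0.0, 65.7]
ft_force: [-0.9, 0.3, 0.3]
grip_width: 0.472
finger_force: 0.0
```

Run:
```python
from h import *
for n,r in(("top",(100,220,260,440)),("side",(110,230,180,340))):
    im=capture(n);a,b,c,d=r
    cv2.imwrite(f"pics/{n}1.png",cv2.resize(im[a:b,c:d],None,fx=4,fy=4,interpolation=3))
a=cv2.imread("pics/top1.png");b=cv2.imread("pics/side1.png")
cv2.imwrite("pics/c1.png",cv2.resize(np.hstack([a[:480,:640],b[:480,:640]]),(800,300)))
s=ctrl.read_state();print(s["position"],s["tool_rot"],s["grip_width"])
for n,z in((("g",(.4795,-.053)),0),(("r",(.406,-.1255)),0),(("b",(.387,-.201)),0)):
    for h in(0,.004): print(n[0],h,((proj("side",np.r_[n[1],h])-[180,150])*4).round(1))
```

```text
[ 0.54052464 -0.22698465  0.13027942] [1.79976054e+02 9.37007814e-03 6.56774586e+01] 0.4716650945133007
g 0 [307.9 422.9]
g 0.004 [307.9 416.1]
r 0 [485.2 377.4]
r 0.004 [485.5 370.7]
b 0 [552.2 317.7]
b 0.004 [552.6 311.2]
```

View pics/c1.png

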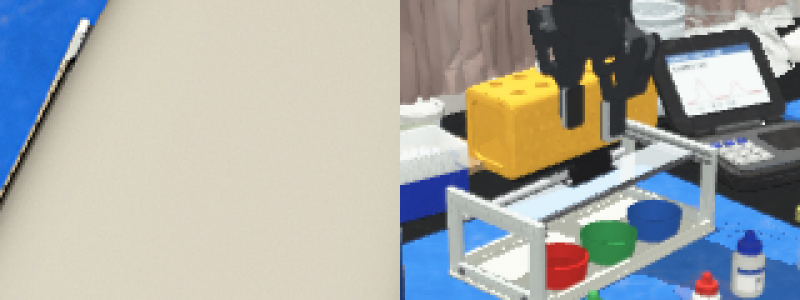

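The side view shows the fingers straddling the black bar, just above it. Descend and pinch.

Emit:
{"op": "servo_tool", "data": {"steps": [[0,0,-0.03,0,0,0,0.06],[0,0,-0.065,0,0,0,0.06],[0,0,-0.065,0,0,0,0.06],[0,0,-0.065,0,0,0,0.9],[0,0,-0.065,0,0,0,0.9],[0,0,-0.065,0,0,0,0.9],[0,0,-0.065,0,0,0,0.9]], "squeeze": 30}}

```text
clock: 2.45
position: [0.5419, -0.2269, 0.0925]
tool_rot: [179.8, 0.0, 65.7]
ft_force: [-1.5, -0.7, 6.0]
grip_width: 0.105
finger_force: 33.8
```

Emit:
{"op": "servo_tool", "data": {"steps": [[0.03,-0.0135,0.002,0,0,0,0.9],[0.06,-0.027,0.002,0,0,0,0.9],[0.084,-0.038,0.002,0,0,0,0.9],[0.084,-0.038,0.002,0,0,0,0.9],[0.088,-0.04,0.002,0,0,0,0.9],[0.088,-0.04,0.002,0,0,0,0.9],[0.088,-0.04,0.002,0,0,0,0.9]]}}

```text
clock: 3.32
position: [0.5843, -0.246, 0.0923]
tool_rot: [-178.9, 0.0, 65.7]
ft_force: [-23.7, 10.5, 19.9]
grip_width: 0.103
finger_force: 35.8
```

Emit:
{"op": "servo_tool", "data": {"steps": [[-0.0155,0.007,0.0,0,0,0,0.9],[-0.0155,0.007,0.0,0,0,0,0.9],[-0.0155,0.007,0.0,0,0,0,0.2],[-0.0155,0.007,0.0,0,0,0,0.2],[-0.0155,0.007,0.1,0,0,0,0.1],[-0.0155,0.007,0.18,0,0,0,0],[-0.19,0.33,0.18,0,0,-1,0],[-0.19,0.33,0.18,0,0,-1,0],[-0.19,0.33,0.18,0,0,-1,0],[-0.19,0.33,0.18,0,0,-1,-0.06],[-0.19,0.33,0.18,0,0,-1,-0.06]]}}

```text
clock: 4.7
position: [0.4787, -0.0501, 0.1998]
tool_rot: [-180.0, -0.0, 20.8]
ft_force: [0.2, -0.4, -0.7]
grip_width: 0.529
finger_force: 0.0
```

Emit:
{"op": "servo_tool", "data": {"steps": [[0,0,0,0,0,-1,-0.06],[0,0,0,0,0,-1,-0.06],[0,0,0,0,0,-1,-0.06],[0,0,0,0,0,-1,-0.06],[0,0,0,0,0,-1,-0.06]]}}

```text
clock: 5.32
position: [0.4544, -0.1303, 0.1994]
tool_rot: [-176.3, 0.2, -18.3]
ft_force: [0.2, -0.6, -0.4]
grip_width: 0.535
finger_force: 0.0
```

Run:
```python
from h import *
t=capture("top");s=capture("side");cv2.imwrite("pics/t2.png",t);cv2.imwrite("pics/s2.png",s)
a=cv2.resize(t[90:230,260:430],None,fx=4,fy=4,interpolation=3)
cv2.imwrite("pics/t2z.png",a)
st=ctrl.read_state();print(st["position"],st["tool_rot"],st["ft_force"],st["q"])
```

```text
[ 0.45407861 -0.1303673   0.19946418] [-176.31224799    0.1867634   -18.33041052] [-0.26708981  0.69478998 -0.10289508] [-18.38698223  11.77749093  -7.22528756  71.18763099   3.68756581
 179.94331122]
```

View pics/t2z.png

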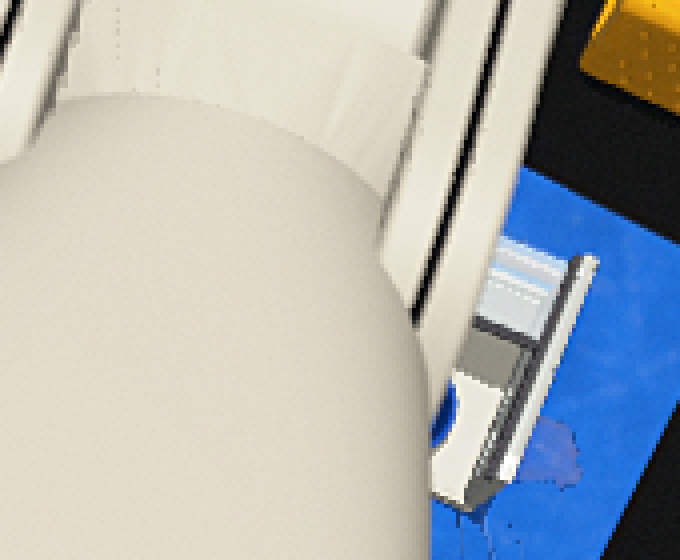

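I ran into the joint-6 limit, so I'll turn the other way to yaw 155.7, which gives the same grasp.

Emit:
{"op": "servo_tool", "data": {"steps": [[0,0,0,0,0,1,-0.06],[0,0,0,0,0,1,-0.06],[0,0,0,0,0,1,-0.06],[0,0,0,0,0,1,-0.06],[0,0,0,0,0,1,-0.06]]}}

```text
clock: 6.05
position: [0.4551, -0.1279, 0.1994]
tool_rot: [-176.3, 0.2, 27.0]
ft_force: [-0.6, 0.8, -0.1]
grip_width: 0.531
finger_force: 0.0
```

Emit:
{"op": "servo_tool", "data": {"steps": [[0,0,0,0,0,1,-0.06],[0,0,0,0,0,1,-0.06],[0,0,0,0,0,1,-0.06],[0,0,0,0,0,1,-0.06]]}}

```text
clock: 6.55
position: [0.4548, -0.1282, 0.1995]
tool_rot: [-176.3, 0.2, 70.1]
ft_force: [-0.6, 0.1, -0.3]
grip_width: 0.531
finger_force: 0.0
```

Emit:
{"op": "servo_tool", "data": {"steps": [[0,0,0,0,0,1,-0.06],[0,0,0,0,0,1,-0.06],[0,0,0,0,0,1,-0.06],[0,0,0,0,0,1,-0.06]]}}

```text
clock: 7.05
position: [0.4547, -0.1282, 0.1995]
tool_rot: [-176.3, 0.2, 113.1]
ft_force: [0.3, -0.1, 0.1]
grip_width: 0.531
finger_force: 0.0
```

Run:
```python
from h import *
t=capture("top");s=capture("side");cv2.imwrite("pics/t3.png",t);cv2.imwrite("pics/s3.png",s)
a=cv2.resize(t[90:230,260:430],None,fx=3,fy=3,interpolation=3);b=cv2.resize(s[150:290,180:320],None,fx=2,fy=3,interpolation=3)
cv2.imwrite("pics/c3.png",np.hstack([a,b]))
st=ctrl.read_state();print(st["position"],st["tool_rot"],st["q"])
```

```text
[ 0.45456601 -0.12801999  0.19956326] [-176.31754099    0.20185163  112.76283612] [-14.20310988  13.85098876  -4.54747929  74.4241996   -2.37451097
  53.099053  ]
```

View pics/c3.png

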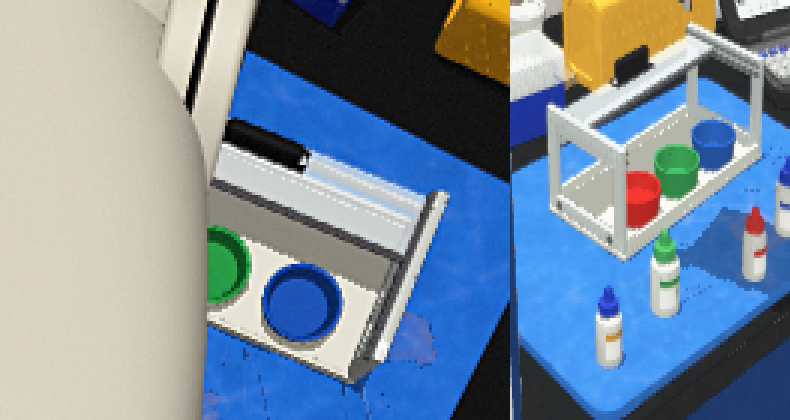

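The gate is open, with the bar at the back, and the blue holder rim is centred at crop (302,302). Next I'll refine the rack position and work out the move to the green bottle.

```bash
cat >> h.py <<'E'
from scipy.spatial.transform import Rotation as Ro
def goto(x,y,z,yaw):
    s=ctrl.read_state();R=Ro.from_euler("xyz",s["tool_rot"],degrees=True)
    g=Ro.from_euler("xyz",[180,0,yaw],degrees=True)
    return np.r_[(np.array([x,y,z])-s["position"])/.6,(g*R.inv()).as_rotvec(degrees=True)/45].round(4)
E
python3 - <<'E'
from h import *
b=ray("top",302.5/3+259.5,302.5/3+89.5,.036);print("blue",b)
u=np.array([.411,.912]);print("mid",b[:2]+.064*u,"red",b[:2]+.128*u)
# fit row of side view: rims, cheek pts as check
for k in(0,1,2):
    X=np.r_[b[:2]+.064*k*u,.036];p=proj("side",X);q=proj("top",X);print(((q-[260,90])*3).round(),((p-[180,150])*[2,3]).round()+[510,0])
print(goto(.4795,-.053,.16,155.7))
E
```

```text
blue [ 0.49347244 -0.27576656  0.036     ]
mid [ 0.51977644 -0.21739856] red [ 0.54608044 -0.15903056]
[301. 301.] [713. 134.]
[210. 263.] [676. 160.]
[119. 226.] [637. 188.]
[ 0.0416  0.125  -0.0659  0.0617 -0.0568  0.954 ]
```

Emit:
{"op": "servo_tool", "data": {"steps": [[0.042,0.125,-0.066,0.062,-0.057,0.954,-0.06],[0.042,0.125,-0.066,0.062,-0.057,0.954,-0.06],[0.042,0.125,-0.066,0.062,-0.057,0.954,-0.06],[0.042,0.125,-0.066,0.062,-0.057,0.954,-0.06],[0.042,0.125,-0.066,0.062,-0.057,0.954,-0.06],[0.042,0.125,-0.16,0.062,-0.057,0.954,-0.06]]}}

```text
clock: 7.9
position: [0.4847, -0.0541, 0.1071]
tool_rot: [179.8, 0.7, 155.4]
ft_force: [1.0, 1.2, -0.9]
grip_width: 0.531
finger_force: 0.0
```

Run:
```python
from h import *
s=capture("side");t=capture("top")
cv2.imwrite("pics/c4.png",np.hstack([cv2.resize(s[170:290,190:320],None,fx=3,fy=3,interpolation=3),cv2.resize(t[130:250,200:330],None,fx=3,fy=3,interpolation=3)]))
st=ctrl.read_state();print(st["position"],st["tool_rot"],goto(.4795,-.053,.028,155.7))
```

```text
[ 0.47511716 -0.0530518   0.09908433] [-179.80052594   -0.58406824  155.46420445] [ 7.300e-03  1.000e-04 -1.185e-01 -1.300e-03 -1.370e-02  5.200e-03]
```

View pics/c4.png

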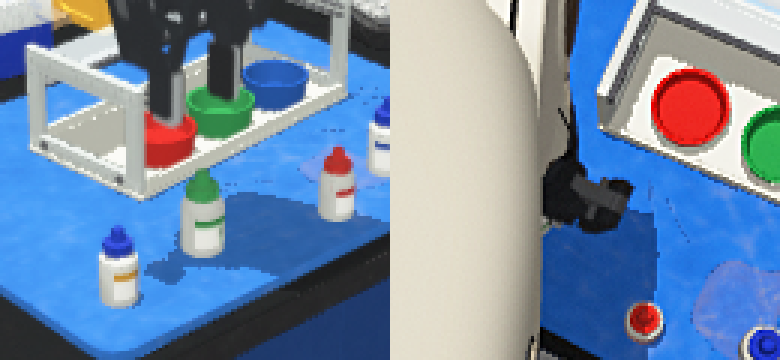

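The fingers straddle the green cap, so I'll go down and grip.

Emit:
{"op": "servo_tool", "data": {"steps": [[0,0,-0.07,0,0,0,-0.06],[0,0,-0.126,0,0,0,-0.06],[0,0,-0.126,0,0,0,-0.06],[0,0,-0.126,0,0,0,0.7],[0,0,-0.126,0,0,0,0.7],[0,0,-0.126,0,0,0,0.7],[0,0,-0.126,0,0,0,0.7]], "squeeze": 30}}

```text
clock: 8.88
position: [0.4814, -0.0538, 0.0299]
tool_rot: [179.9, 0.2, 155.7]
ft_force: [-0.6, 0.5, 7.9]
grip_width: 0.317
finger_force: 30.3
```

Run:
```python
from h import *
r=ray("top",301/3+199.5,107.5/3+129.5,.036);print("red",r, "green",r[:2]-.064*np.array([.411,.912]))
print(goto(.520,-.217,.16,155.7),ctrl.read_state()["position"],ctrl.read_state()["tool_rot"])
```

```text
red [ 0.54602707 -0.1591053   0.036     ] green [ 0.51972307 -0.2174733 ]
[ 0.0644 -0.272   0.2169  0.0008  0.0051 -0.0009] [ 0.48138044 -0.05377666  0.029858  ] [179.93682345   0.22398531 155.74043645]
```

Emit:
{"op": "servo_tool", "data": {"steps": [[0,0,0.1,0,0,0,0.7],[0,0,0.22,0,0,0,0.7],[0.067,-0.274,0.22,0,0,0,0.7],[0.067,-0.274,0.22,0,0,0,0.7],[0.067,-0.274,0.22,0,0,0,0.7],[0.067,-0.274,0.22,0,0,0,0.7],[0.067,-0.274,0.12,0,0,0,0.7],[0.067,-0.274,0.07,0,0,0,0.7],[0.067,-0.274,0.06,0,0,0,0.7],[0.067,-0.274,0.06,0,0,0,0.7]]}}

```text
clock: 10.12
position: [0.5201, -0.2174, 0.0647]
tool_rot: [180.0, 0.0, 155.8]
ft_force: [-0.1, 0.3, -0.3]
grip_width: 0.313
finger_force: 29.9
```

Run:
```python
from h import *
s=capture("side");t=capture("top")
cv2.imwrite("pics/c5.png",np.hstack([cv2.resize(s[120:260,190:320],None,fx=3,fy=3,interpolation=3),cv2.resize(t[130:270,200:330],None,fx=3,fy=3,interpolation=3)]))
st=ctrl.read_state();print(st["position"],st["tool_rot"],st["ft_force"])
```

```text
[ 0.52114506 -0.2180949   0.06585713] [-179.99888791    0.18324523  155.79119951] [-0.06280893  0.13992211  0.36023956]
```

View pics/c5.png

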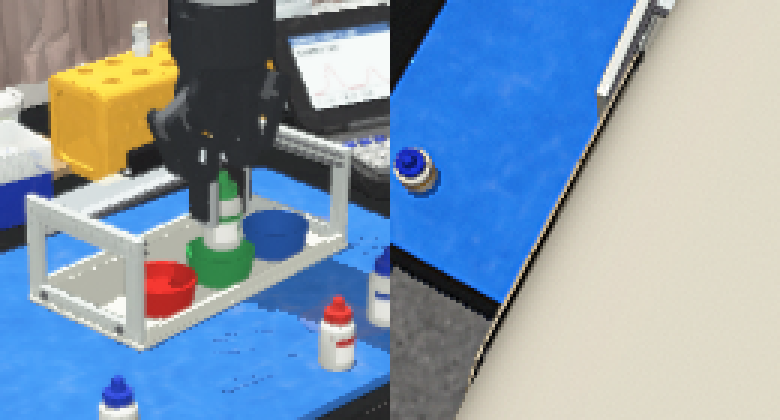

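The green bottle hangs centred over its cup. Lower it.

Emit:
{"op": "servo_tool", "data": {"steps": [[0,0,-0.015,0,0,0,0.7],[0,0,-0.027,0,0,0,0.7],[0,0,-0.035,0,0,0,0.7],[0,0,-0.037,0,0,0,0.7],[0,0,-0.037,0,0,0,0.7]]}}

```text
clock: 10.85
position: [0.5196, -0.2179, 0.042]
tool_rot: [-180.0, -0.0, 155.8]
ft_force: [-1.7, 0.7, 2.4]
grip_width: 0.317
finger_force: 30.2
```

Emit:
{"op": "servo_tool", "data": {"steps": [[0,0,-0.002,0,0,0,0.7],[0,0,-0.004,0,0,0,0.7],[0,0,-0.004,0,0,0,0.7]]}}

```text
clock: 11.22
position: [0.5198, -0.218, 0.0419]
tool_rot: [-180.0, 0.1, 155.8]
ft_force: [-6.1, 2.6, 16.4]
grip_width: 0.316
finger_force: 31.6
```

Emit:
{"op": "servo_tool", "data": {"steps": [[0,0,0.004,0,0,0,0.7],[0,0,0.004,0,0,0,0.15],[0,0,0.004,0,0,0,0.1],[0,0,0.09,0,0,0,0.06],[0,0,0.18,0,0,0,0.06],[-0.19,0.153,0.18,0,0,0,0.06],[-0.19,0.153,0.18,0,0,0,0.06],[-0.19,0.153,0.18,0,0,0,0.06],[-0.19,0.153,0.18,0,0,0,0.06],[-0.19,0.153,0.09,0,0,0,0.06],[-0.19,0.153,0.09,0,0,0,0.06]]}}

```text
clock: 12.6
position: [0.4035, -0.1257, 0.0905]
tool_rot: [-179.9, -0.4, 155.7]
ft_force: [0.3, -0.4, 0.7]
grip_width: 0.469
finger_force: 0.0
```

Run:
```python
from h import *
s=capture("side");t=capture("top")
cv2.imwrite("pics/c6.png",np.hstack([cv2.resize(s[150:270,190:345],None,fx=3,fy=3,interpolation=3),cv2.resize(t[130:250,250:350],None,fx=3,fy=3,interpolation=3)]))
st=ctrl.read_state();print(st["position"],st["tool_rot"],goto(.406,-.1255,.024,155.7))
```

```text
[ 0.40648025 -0.12666362  0.09363969] [-1.79983571e+02 -3.94217767e-02  1.55731774e+02] [-0.0008  0.0019 -0.1161 -0.     -0.0009 -0.0007]
```

View pics/c6.png

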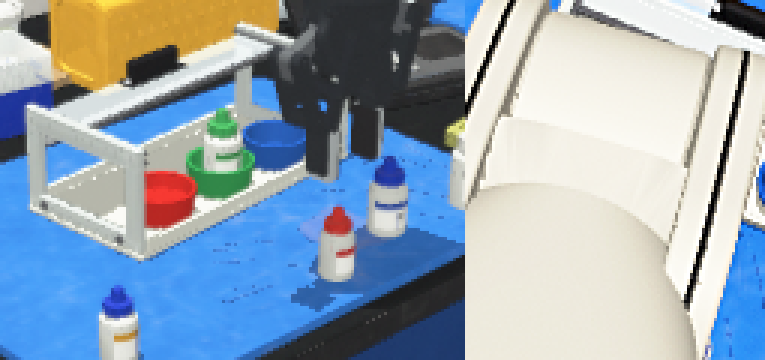

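The green bottle stands upright in its cup, and the fingers are above the red bottle. Grip red and carry it over.

Emit:
{"op": "servo_tool", "data": {"steps": [[0,0.001,-0.06,0,0,0,0.06],[0,0.001,-0.115,0,0,0,0.06],[0,0.001,-0.115,0,0,0,0.06],[0,0.001,-0.115,0,0,0,0.8],[0,0.001,-0.115,0,0,0,0.8],[0,0.001,-0.115,0,0,0,0.8],[0,0.001,-0.115,0,0,0,0.8]]}}

```text
clock: 13.58
position: [0.4077, -0.1262, 0.0261]
tool_rot: [180.0, 0.2, 155.8]
ft_force: [-0.4, -0.4, 6.6]
grip_width: 0.271
finger_force: 30.0
```

Run:
```python
from h import *
st=ctrl.read_state();print(st["position"],st["tool_rot"],goto(.546,-.159,.066,155.7))
```

```text
[ 0.40767902 -0.12621945  0.02610083] [179.98763409   0.24638117 155.75866777] [ 0.2305 -0.0546  0.0665  0.002   0.0051 -0.0013]
```

Emit:
{"op": "servo_tool", "data": {"steps": [[0,0,0.1,0,0,0,0.8],[0,0,0.22,0,0,0,0.8],[0.234,-0.0555,0.22,0,0,0,0.8],[0.234,-0.0555,0.22,0,0,0,0.8],[0.234,-0.0555,0.22,0,0,0,0.8],[0.234,-0.0555,0.22,0,0,0,0.8],[0.234,-0.0555,0.13,0,0,0,0.8],[0.234,-0.0555,0.08,0,0,0,0.8],[0.234,-0.0555,0.07,0,0,0,0.8],[0.234,-0.0555,0.07,0,0,0,0.8]]}}

```text
clock: 14.82
position: [0.5458, -0.1588, 0.0671]
tool_rot: [-180.0, -0.0, 155.8]
ft_force: [0.5, 0.7, 0.0]
grip_width: 0.269
finger_force: 29.8
```

Emit:
{"op": "servo_tool", "data": {"steps": [[0,0,-0.015,0,0,0,0.8],[0,0,-0.029,0,0,0,0.8],[0,0,-0.036,0,0,0,0.8],[0,0,-0.039,0,0,0,0.8],[0,0,-0.041,0,0,0,0.8],[0,0,-0.041,0,0,0,0.8]]}}

```text
clock: 15.58
position: [0.5463, -0.1591, 0.0442]
tool_rot: [-180.0, 0.1, 155.7]
ft_force: [-5.4, 0.7, 13.2]
grip_width: 0.272
finger_force: 31.5
```

Emit:
{"op": "servo_tool", "data": {"steps": [[0,0,0.004,0,0,0,0.8],[0,0,0.004,0,0,0,0.2],[0,0,0.004,0,0,0,0.2],[0,0,0.09,0,0,0,0.2],[0,0,0.18,0,0,0,0.2],[-0.265,-0.0693,0.18,0,0,0,-0.06],[-0.265,-0.0693,0.18,0,0,0,-0.06],[-0.265,-0.0693,0.18,0,0,0,-0.06],[-0.265,-0.0693,0.18,0,0,0,-0.06],[-0.265,-0.0693,0.09,0,0,0,-0.06],[-0.265,-0.0693,0.09,0,0,0,-0.06]]}}

```text
clock: 16.95
position: [0.385, -0.1989, 0.093]
tool_rot: [180.0, -0.4, 155.8]
ft_force: [-0.1, 0.5, 0.8]
grip_width: 0.53
finger_force: 0.0
```

Run:
```python
from h import *
s=capture("side")
cv2.imwrite("pics/c7.png",cv2.resize(s[130:270,190:370],None,fx=4,fy=4,interpolation=3))
st=ctrl.read_state();print(st["position"],st["tool_rot"],goto(.387,-.2006,.028,155.7))
```

```text
[ 0.38658288 -0.19964672  0.09481625] [179.98614509  -0.22958398 155.79453071] [ 0.0007 -0.0016 -0.1114 -0.0024 -0.0045 -0.0021]
```

View pics/c7.png

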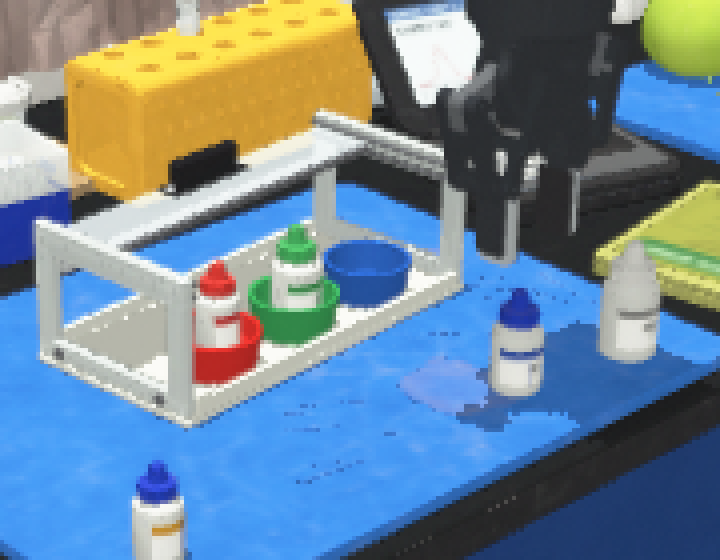

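Red and green stand upright in their cups, and the gripper is above the blue-banded bottle at crop (518,340). Grip it.

Emit:
{"op": "servo_tool", "data": {"steps": [[0,-0.001,-0.06,0,0,0,-0.06],[0,-0.001,-0.111,0,0,0,-0.06],[0,-0.001,-0.111,0,0,0,-0.06],[0,-0.001,-0.111,0,0,0,0.7],[0,-0.001,-0.111,0,0,0,0.7],[0,-0.001,-0.111,0,0,0,0.7],[0,-0.001,-0.111,0,0,0,0.7]]}}

```text
clock: 17.88
position: [0.3891, -0.2019, 0.031]
tool_rot: [-180.0, 0.3, 155.8]
ft_force: [0.8, -0.4, 6.7]
grip_width: 0.313
finger_force: 30.1
```

Run:
```python
from h import *
st=ctrl.read_state();print(st["position"],st["tool_rot"],goto(.4935,-.2756,.066,155.7))
```

```text
[ 0.38906986 -0.20188951  0.03099047] [-179.99634654    0.25824256  155.75999576] [ 0.1741 -0.1229  0.0583  0.0024  0.0052 -0.0013]
```

Emit:
{"op": "servo_tool", "data": {"steps": [[0,0,0.1,0,0,0,0.7],[0,0,0.21,0,0,0,0.7],[0.1775,-0.124,0.21,0,0,0,0.7],[0.1775,-0.124,0.21,0,0,0,0.7],[0.1775,-0.124,0.21,0,0,0,0.7],[0.1775,-0.124,0.21,0,0,0,0.7],[0.1775,-0.124,0.12,0,0,0,0.7],[0.1775,-0.124,0.075,0,0,0,0.7],[0.1775,-0.124,0.066,0,0,0,0.7],[0.1775,-0.124,0.066,0,0,0,0.7]]}}

```text
clock: 19.12
position: [0.4934, -0.2752, 0.0698]
tool_rot: [-180.0, 0.0, 155.8]
ft_force: [0.7, 0.1, -0.5]
grip_width: 0.315
finger_force: 29.9
```

Emit:
{"op": "servo_tool", "data": {"steps": [[0,0,-0.015,0,0,0,0.7],[0,0,-0.03,0,0,0,0.7],[0,0,-0.04,0,0,0,0.7],[0,0,-0.044,0,0,0,0.7],[0,0,-0.048,0,0,0,0.7],[0,0,-0.048,0,0,0,0.7]]}}

```text
clock: 19.88
position: [0.4974, -0.2751, 0.0436]
tool_rot: [179.8, 0.4, 155.9]
ft_force: [3.9, 8.0, 13.4]
grip_width: 0.314
finger_force: 32.5
```

Emit:
{"op": "servo_tool", "data": {"steps": [[0,0,0.005,0,0,0,0.7],[0,0,0.005,0,0,0,0.15],[0,0,0.005,0,0,0,0.15],[0,0,0.09,0,0,0,0.15],[0,0,0.17,0,0,0,0.15],[0,0,0.17,0,0,-1,0.06],[0,0,0.17,0,0,-1,0.06],[0,0,0.17,0,0,-1,0.06],[0,0,0.17,0,0,-1,0.06],[0,0,0.17,0,0,-1,0.06]]}}

```text
clock: 21.12
position: [0.4934, -0.2755, 0.1415]
tool_rot: [-179.9, -0.0, 110.8]
ft_force: [0.2, -0.0, 0.9]
grip_width: 0.471
finger_force: 0.0
```

Run:
```python
from h import *
s=capture("side")
cv2.imwrite("pics/c8.png",cv2.resize(s[130:250,190:340],None,fx=5,fy=5,interpolation=3))
st=ctrl.read_state();print(st["position"],st["tool_rot"],goto(.584,-.246,.14,65.7))
for n,X in(("r",(.546,-.159,.024+.052)),("g",(.5198,-.2174,.076)),("b",(.4935,-.2756,.076))): print(n,((proj("side",np.array(X))-[190,130])*5).round())
```

```text
[ 0.49343254 -0.27551248  0.14157997] [-1.79956956e+02 -2.59178900e-02  1.10762069e+02] [ 1.5090e-01  4.9200e-02 -2.6000e-03 -6.0000e-04 -1.0000e-03 -1.0014e+00]
r [266. 330.]
g [366. 286.]
b [458. 245.]
```

View pics/c8.png

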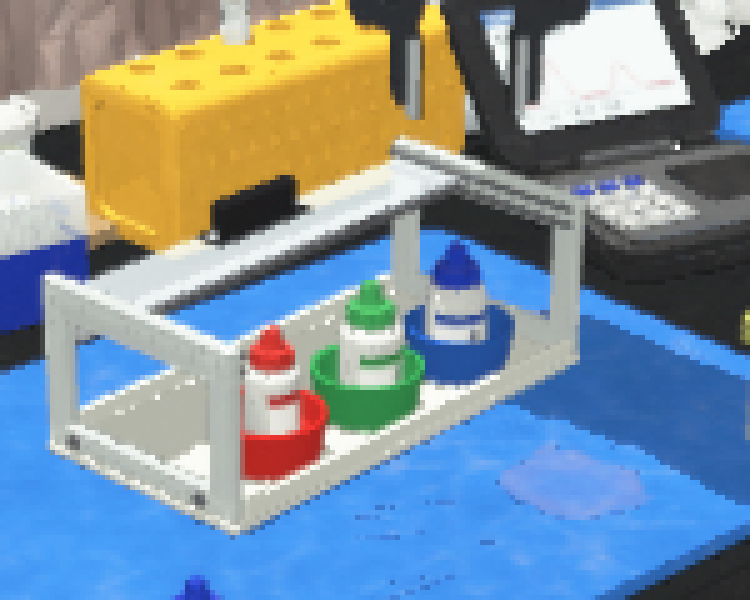

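All three are upright, and their cap tops — red (272,325), green (371,280), blue (457,240) — are within 1 px of the predicted seated positions. Now to the gate bar.

Emit:
{"op": "servo_tool", "data": {"steps": [[0.151,0.049,0,0,0,-1,0.06],[0.151,0.049,0,0,0,-1,0.06],[0.151,0.049,0,0,0,-1,0.06],[0.151,0.049,0,0,0,-1,0.06],[0.151,0.049,0,0,0,-1,0.06],[0.151,0.049,-0.05,0,0,-1,0.06],[0.151,0.049,-0.08,0,0,-1,0.06],[0.151,0.049,-0.08,0,0,-1,0.06],[0.151,0.049,-0.08,0,0,-1,0.9],[0.151,0.049,-0.08,0,0,-1,0.9],[0.151,0.049,-0.08,0,0,-1,0.9]]}}

```text
clock: 22.55
position: [0.584, -0.246, 0.0953]
tool_rot: [180.0, -0.0, 65.8]
ft_force: [-3.5, 1.9, 6.0]
grip_width: 0.106
finger_force: 33.0
```

Emit:
{"op": "servo_tool", "data": {"steps": [[-0.02,0.009,0,0,0,0,0.9],[-0.04,0.018,0,0,0,0,0.9],[-0.06,0.027,0,0,0,0,0.9],[-0.078,0.035,0,0,0,0,0.9],[-0.088,0.04,0,0,0,0,0.9],[-0.09,0.041,0,0,0,0,0.9],[-0.09,0.041,0,0,0,0,0.9]]}}

```text
clock: 23.42
position: [0.5338, -0.2232, 0.0954]
tool_rot: [179.5, 0.0, 65.8]
ft_force: [6.7, -3.5, 0.4]
grip_width: 0.108
finger_force: 32.4
```

Emit:
{"op": "servo_tool", "data": {"steps": [[0.005,-0.002,0,0,0,0,0.9],[0.005,-0.002,0,0,0,0,0.15],[0.005,-0.002,0,0,0,0,0.15],[0.005,-0.002,0.08,0,0,0,0.15],[0.005,-0.002,0.18,0,0,0,0.15],[0.0,-0.25,0.2,0,0,0,0.1],[-0.2,-0.38,0.2,0,0,0,0.1],[-0.35,-0.38,0.2,0,0,0,0.1],[-0.35,-0.38,0.2,0,0,0,0.1],[-0.35,-0.38,0.2,0,0,0,0.1],[-0.35,-0.38,0.2,0,0,0,0.1],[-0.35,-0.38,0.2,0,0,0,0.1]]}}

```text
clock: 24.92
position: [0.3184, -0.4499, 0.2134]
tool_rot: [-179.9, -0.1, 65.6]
ft_force: [-0.2, 0.6, -0.0]
grip_width: 0.451
finger_force: 0.0
```

Run:
```python
from h import *
s=capture("side");t=capture("top")
cv2.imwrite("pics/c9.png",np.hstack([cv2.resize(s[140:280,180:370],None,fx=2.2,fy=2.8,interpolation=3),cv2.resize(t[100:290,185:385],(360,392),interpolation=3)]))
print(ctrl.read_state()["position"])
```

```text
[ 0.32035412 -0.44892907  0.21346471]
```

View pics/c9.png

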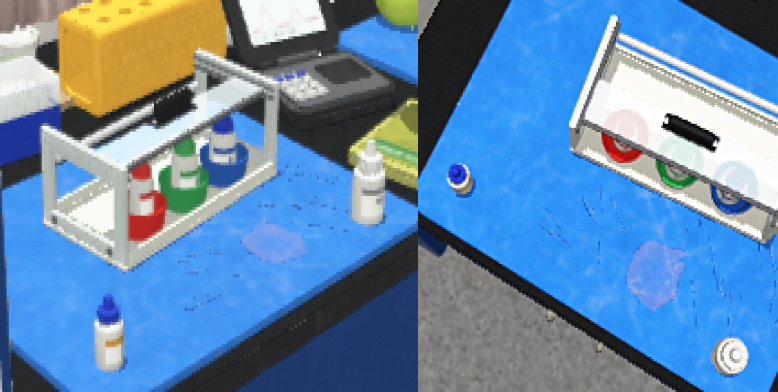

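The gate is closed over the three bottles, which stand upright in their own holders. The white and orange-banded bottles are where they started, and the arm is clear.

```bash
python3 -c "
from cell import *
print(sign_off())"
```

```text
the job is handed in; nothing more can be done
None
```

The red, green and blue bottles stand upright in their own holders under the closed gate, the white-capped and orange-banded bottles are where they started, and the job was handed in at about 25 s; sign-off returned no verdict.

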